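# Release the last swing bolt of a wash-water filter lid

### The arm

A 7-joint arm with a two-finger parallel gripper is mounted at the origin on the work surface. World frame = base frame: x ahead of the robot, y to its left, z up, the work surface at z = 0. Lengths are in m, angles in rad, forces in N, time in s.
With the tool pointing down it reaches from about 0.4 to 0.9 m from the base axis. Payload 5.6 kg.
Tool frame: the origin (TCP) lies between the finger pads; the fingertips stand 8 mm ahead of it and the grasp point (between the pads) lies 11 mm behind it (env.tip_reach is the distance from the TCP to the fingertips, in m); z points along the fingers, y is the direction in which the jaws open and shut (so a half turn about z gives the same grasp; the last joint's range is limited). The gripper opens to 92 mm and grips with 3 to 60 N. Pads are 20 mm wide; open, the fingers measure 128 mm over their backs; the gripper's body (75 mm by 189 mm) begins 69 mm behind the grasp point.
Start: joints at [1.287, 0.468, -0.012, 1.603, 0.006, 1.071, -0.056], TCP at [0.155, -0.631, 0.223] pointing down, gripper open.
Joint ranges: [-2.53, 2.53], [-0.31, 2.02], [-1.57, 1.55], [0.28, 2.44], [-1.29, 4.43], [0.15, 1.84], [-2.92, 2.92]. Speed limits (rad/s): [2.57, 2.57, 3.14, 3.14, 3.14, 3.14, 3.14].

### API

Orientations are given as a unit quaternion [x, y, z, w].
In Python, from workcell import env gives the robot as it stands.
- The arm moves only by the tool arm_command, never from a script. Its argument "series" is a list of rows, each an object with "angular": the turn, a rotation vector about the world's x, y, z in rad, a list of three; "dp": the shift along the world's x, y, z in mm, a list of three; "jaw": the finger opening in mm, from 0 to 91.9. A call has exactly 5 rows; each row is the pose to reach, as a shift and turn from the pose measured when the call began; what a row does not reach only later rows make up. A row lasts 1/12 s, in which the tool goes at most 41.7 mm and 7.16 degrees, less where a joint would pass 70% of its speed; a pose out of reach is approached as far as the arm can. A call with a gripper value outside its range is refused whole. The fingers move at their own pace and stop on an object; "squeeze" is the grip in N (left out, the last holds). Time passes only in rows, so rows that repeat a pose let the fingers close, or fill a call up. It gives the time, the measured TCP pose, the force and the opening at its end, in the units of the state.
- env.get_obs(): the state, without advancing time (a new reading comes with each control period).
- env.camera(name): name is "scene" or "side" or "wrist"; returns a dict with "color" (420x560x3 uint8, red, green, blue), "depth" (420x560 float32, m along the optical axis (not along the pixel's ray), 0 where there is no reading), "fx", "fy", "cx", "cy" (pixels), "world_to_cam" (4x4, takes a point from world to camera coordinates). Camera axes: x right, y up, looking along -z (the intrinsics and any distortion apply to the point x, -y, -z); pixel columns grow to the right and rows downward; lengths in m; the calibration is good to about 2 mm. A picture is of the moment at which its call begins.
- env.job_done(): hands the job in, once; it reports no verdict.
The state is a dict: "time_s": time; "joint_positions": joint angles; "qd": joint speeds; "effort": joint torques, N m; "tool_pos": TCP position; "orientation": TCP orientation; "ft_force": force on the tool from outside, world axes, zero at the start; "torque": the same for the moment, N m; "gripper_width": finger opening in m.
Only numpy, scipy, OpenCV 4.12 (cv2) and the standard library are available. Lean on these libraries where they do the work, as an engineer would, in place of code of your own. Each camera call takes 0.05 s, during which the arm holds its last target.

### The job

The lid of the stainless wash-water filter is held by one last swing bolt, the one still standing upright in its slotted lug. Loosen its wing nut (anticlockwise seen from above) only until the bolt comes free, not half a turn further: try the bolt now and then with a light outward push and never force it against the raised lip of the lug. Then swing the bolt right out and down, as the other two hang, and leave it there, with the other things on the bench undisturbed.

Things in the scene. Friction and masses are not known exactly. Their poses are not given: they have to be found in the camera images.
- housing: Stainless filter housing, fixed: shell 140 mm across, lid 156 mm across, its top 142 to 155 mm up, U handle in the middle up to 175 mm. Origin under its centre on the bench; z up; x points outward through the one bolt still done up, whose axis is 92 mm from the centre. Two bolts hang open, out to 195 mm, 120 deg either side of x; hose tails reach 135 mm along +y and -y, 62 mm up.
- pivot (a point): Centre of the pivot pin of the bolt still done up, 78 mm above the bench and 92 mm out from the housing's centre along its x. The pin lies along the housing's y, so the bolt (12 mm thick, 90 mm long from the pin) swings outward and down about it. The pivot is stiff: about 2 N at the nut swings the bolt, and it stays where it is left.
- wingnut: Brass wing nut on that bolt. Origin on the bolt's axis half-way up the wings, 22 mm above the nut's underside; x along the wings (56 mm tip to tip, 8 mm thick, 21 mm high, round lobes), z along the bolt to its end. Below: hub 17 to 24 mm across. Right-hand thread, 6 mm a turn; takes 0.25 to 0.5 N m and stays where it is left.
- eyebolt (a joint): Swing of that bolt, rad: 0 upright in the lug's slot, 1.57 level and outward, 1.8 hanging on its stop. The lug has a lip 3 mm high across its outer end, 1.6 mm out from the nut's rim; the nut's underside must rise over it. The lug's height is not measured: its sprung lid follows the nut up at first, by 0.2 to 4 mm, so it takes from half a turn to 1.15 turns, different each time.
- cartridge: New white pleated filter cartridge standing on the bench, 62 mm across, 120 mm high, origin under its centre. To be left alone.
- beaker: Clear plastic beaker, 90 mm across, 110 mm high, origin under its centre. To be left alone.
- amber_bottle: Amber bottle, 68 mm across, 160 mm high, origin under its centre. To be left alone.
- tub: White tub with a blue lid, 84 mm across, 85 mm high, origin under its centre. To be left alone.

How it is judged:
By the outcome, as a careful person would: the job done as asked, in the order asked, and still so for the second after the job is handed in, with the robot touching nothing.
It also fails if it takes over 72 s, if anything falls off the work surface, if the arm or the gripper's body presses on something with over 40 N, if the wrist force passes 120 N, or if a joint passes its speed limit or range.

## Working session

There is one attempt and no reset: what is moved stays moved. The work goes in short steps, Python scripts to look and compute and a tool call to move; the robot and the scene stay as the last step left them, time stands still between calls to the robot, and variables do not carry over. Pictures are saved under pics/ and viewed, and the job is handed in when it is done.

Besides the shell and the picture viewer there is one more tool, called after "Call:" in YAML: its name, and indented under it one key for each argument. arm_command: Moves the arm, as the interface text tells. Its arguments: {"type":"object","properties":{"series":{"type":"array","items":{"type":"object","properties":{"angular":{"type":"array","items":{"type":"number"}},"dp":{"type":"array","items":{"type":"number"}},"jaw":{"type":"number"}}}},"squeeze":{"type":"number"}},"required":["series"]}

```bash
ls -la; mkdir -p pics
cat > h.py <<'E'
from workcell import env
import numpy as np, cv2, pickle
def shot(name,tag):
    c=env.camera(name); cv2.imwrite(f'pics/{tag}.png',c['color'][:,:,::-1]); pickle.dump(c,open(f'pics/{tag}.pkl','wb')); return c
def cloud(c):
    d=c['depth']; v,u=np.mgrid[:d.shape[0],:d.shape[1]]
    x=(u-c['cx'])/c['fx']*d; y=-(v-c['cy'])/c['fy']*d
    P=np.stack([x,y,-d,np.ones_like(d)],-1)
    return (P@np.linalg.inv(c['world_to_cam']).T)[...,:3]
E
python3 - <<'E'
from h import *
o=env.get_obs(); print(o)
for n in ['scene','side','wrist']:
    c=shot(n,n+'0'); print(n,c.keys(),c['fx'],np.linalg.inv(c['world_to_cam'])[:3].round(3), (c['depth']>0).mean())
E
```

```text
total 12
drwxr-xr-x  3 agent agent 4096 Dec  7 15:31 .
drwxr-xr-x 23 root  root  4096 Dec  7 15:31 ..
drwxr-xr-x  2 agent agent 4096 Dec  7 15:31 pics
{'time_s': 0.0, 'joint_positions': array([ 1.28702108,  0.46837095, -0.01162877,  1.60360047,  0.00602268,
        1.07141575, -0.05628944]), 'qd': array([-0.00234092,  0.00167003, -0.00011497,  0.00030955,  0.00077611,
       -0.00023255, -0.00031608]), 'effort': array([ 1.79185267e-04, -5.20561445e+01, -1.24651124e-02, -2.43749356e+01,
       -5.65854006e-02,  1.73527573e-02,  1.41516866e-04]), 'tool_pos': array([ 0.1548034 , -0.63071515,  0.22165399]), 'orientation': array([ 9.92762944e-01,  1.20087314e-01, -1.70672820e-04, -8.63311604e-04]), 'ft_force': array([-0.36028904, -0.11963125, -0.81219351]), 'torque': array([-0.0263299 , -0.01294065, -0.00836755]), 'gripper_width': 0.09182360439722337}
scene dict_keys(['color', 'depth', 'fx', 'fy', 'cx', 'cy', 'world_to_cam']) 387.83811809566816 [[-8.450e-01 -3.410e-01  4.130e-01  1.002e+00]
 [ 5.350e-01 -5.390e-01  6.500e-01  7.220e-01]
 [ 1.000e-03  7.700e-01  6.380e-01  8.320e-01]] 0.9960586734693877
side dict_keys(['color', 'depth', 'fx', 'fy', 'cx', 'cy', 'world_to_cam']) 527.1181301646563 [[-1.000e+00  1.000e-03 -1.300e-02  5.120e-01]
 [-9.000e-03 -7.330e-01  6.800e-01  1.077e+00]
 [-9.000e-03  6.800e-01  7.330e-01  1.282e+00]] 0.9960841836734694
wrist dict_keys(['color', 'depth', 'fx', 'fy', 'cx', 'cy', 'world_to_cam']) 328.95999047665026 [[ 0.238  0.929  0.285  0.237]
 [-0.971  0.228  0.069 -0.609]
 [-0.001 -0.293  0.956  0.384]] 0.9961479591836735
```

View pics/scene0.png

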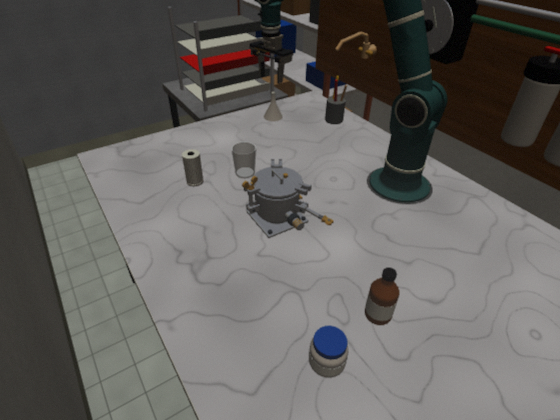

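View pics/side0.png

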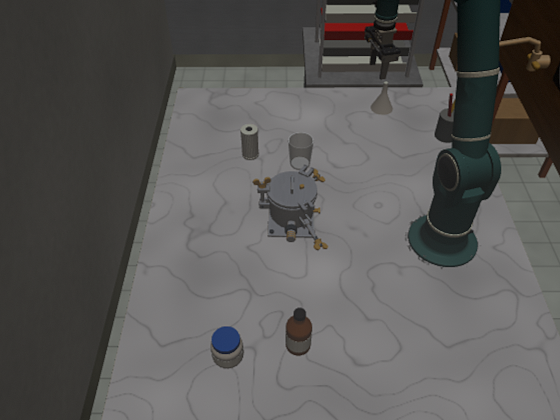

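View pics/wrist0.png

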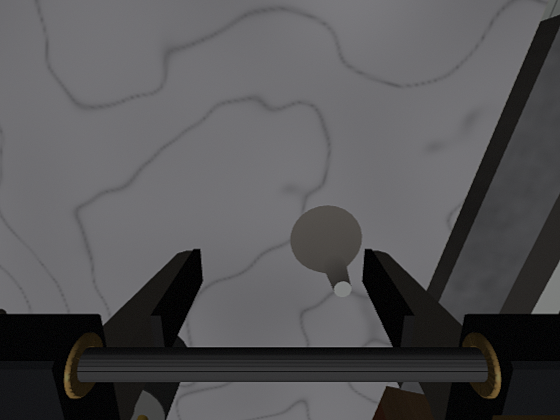

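Run:
```python
from h import *
for n,(x0,x1,y0,y1) in {'scene':(220,350,140,245),'side':(220,350,150,250)}.items():
    c=pickle.load(open(f'pics/{n}0.pkl','rb')); im=c['color'][y0:y1,x0:x1,::-1]
    cv2.imwrite(f'pics/{n}0z.png',cv2.resize(np.clip(im*1.8,0,255).astype(np.uint8),None,fx=6,fy=5.6,interpolation=cv2.INTER_CUBIC))
    P=cloud(c); hsv=cv2.cvtColor(c['color'],cv2.COLOR_RGB2HSV)
    m=((hsv[...,0]>8)&(hsv[...,0]<25)&(hsv[...,1]>90)&(hsv[...,2]>40)).astype(np.uint8)
    k,l,s,ct=cv2.connectedComponentsWithStats(m)
    for i in range(1,k):
        if s[i,4]>5:
            q=P[l==i]; print(n,ct[i].round(1),s[i,4],np.median(q,0).round(3),q.min(0).round(3),q.max(0).round(3))
    sub=(P[...,2]>0.138)&(P[...,2]<0.158)&(P[...,0]>.3)&(P[...,0]<.8)&(abs(P[...,1])<.5)
    q=P[sub]; print(len(q),q.min(0),q.max(0),np.median(q,0))
```

```text
scene [285.4   6.5] 44 [-0.611 -1.662  0.211] [-0.618 -1.72   0.178] [-0.598 -1.604  0.254]
scene [300.6   6.5] 232 [-0.667 -1.573  0.221] [-0.747 -1.597  0.179] [1.002 0.722 0.832]
scene [238.6  12.1] 8 [-0.538 -2.211  0.08 ] [-0.551 -2.246  0.058] [-0.533 -2.193  0.095]
scene [359.6  44.1] 444 [-0.428 -0.694  0.236] [-0.499 -0.989  0.136] [1.002 0.722 0.832]
scene [316.  58.] 7 [-0.49  -1.148  0.032] [-1.199 -2.039 -0.314] [-0.488 -1.145  0.046]
scene [284.5  85.3] 254 [-0.795 -1.91  -0.454] [-0.897 -2.086 -0.561] [ 0.138 -0.573  0.234]
scene [336.7  77.1] 19 [-0.138 -0.548  0.185] [-0.498 -0.968 -0.014] [-0.09  -0.495  0.205]
scene [266.7  78.4] 40 [-0.685 -2.048 -0.421] [-0.739 -2.106 -0.431] [-0.094 -1.099  0.002]
scene [342.9  93.7] 21 [-0.131 -0.493  0.129] [-0.141 -0.502  0.103] [-0.123 -0.481  0.172]
scene [333.7  94.2] 13 [-0.12  -0.539  0.113] [-0.124 -0.546  0.099] [-0.115 -0.532  0.137]
scene [325.7  93.6] 18 [-0.539 -1.088 -0.18 ] [-0.564 -1.109 -0.198] [-0.529 -1.071 -0.153]
scene [369.1  98. ] 30 [-0.945 -1.086 -0.305] [-1.203 -1.4   -0.427] [-0.485 -0.651 -0.015]
sce
[... 1911 characters left out ...]
1] 84 [ 0.564 -0.082  0.172] [ 0.512 -0.098  0.141] [0.593 1.077 1.282]
side [301.4 185.9] 15 [ 0.447 -0.081  0.159] [ 0.441 -0.087  0.154] [ 0.45  -0.073  0.164]
side [316.5 210. ] 23 [ 0.393 -0.078  0.054] [ 0.385 -0.092  0.048] [ 0.406 -0.07   0.062]
side [287.4 233.8] 8 [0.49  0.039 0.074] [0.486 0.031 0.07 ] [0.49  0.048 0.075]
side [319.2 244.3] 82 [0.397 0.072 0.067] [ 0.367  0.034 -0.   ] [0.41  0.094 0.08 ]
side [298.8 327.7] 353 [0.463 0.386 0.112] [0.431 0.356 0.095] [0.493 0.403 0.135]
side [298.5 353.5] 14 [0.462 0.402 0.01 ] [0.444 0.396 0.005] [0.479 0.403 0.015]
1672 [ 0.39988517 -0.18328162  0.13825973] [0.58206523 0.3865312  0.15797052] [ 0.47063143 -0.07217793  0.14975289]
```

```bash
ls pics
```

```text
scene0.pkl
scene0.png
scene0z.png
side0.pkl
side0.png
side0z.png
wrist0.pkl
wrist0.png
```

View pics/scene0z.png

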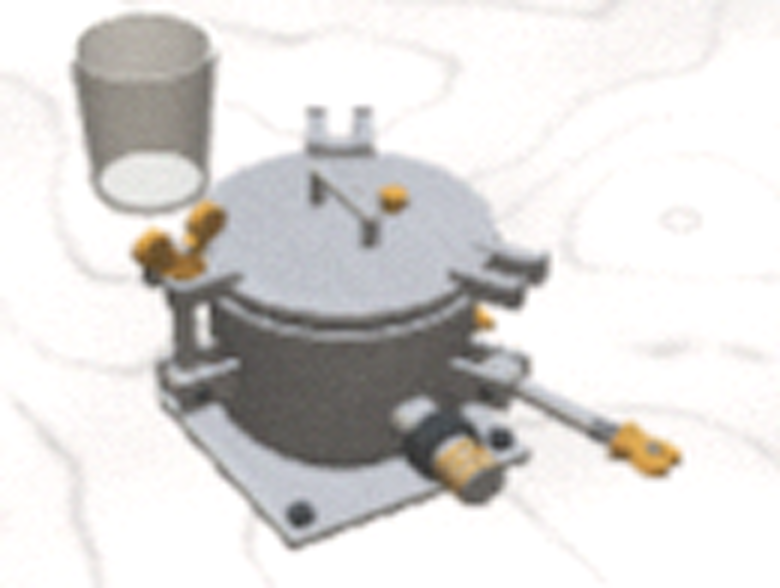

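View pics/side0z.png

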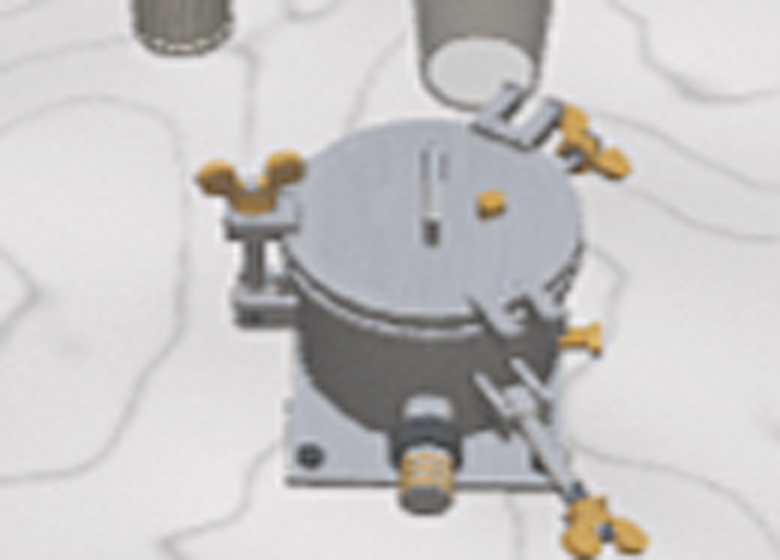

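Call:
arm_command:
  series:
    - {"dp":[0,0,40],"angular":[0,0,0],"jaw":90}
    - {"dp":[10,20,75],"angular":[0,0,0.05],"jaw":90}
    - {"dp":[35,50,100],"angular":[0,0,0.15],"jaw":90}
    - {"dp":[60,80,100],"angular":[0,0,0.25],"jaw":90}
    - {"dp":[85,110,100],"angular":[0,0,0.35],"jaw":90}

```text
time_s: 0.57
tool_pos: [0.2408, -0.5204, 0.3239]
orientation: [0.956, 0.293, 0.0, 0.001]
ft_force: [0.8, -0.0, -0.8]
gripper_width: 0.0899
```

Call:
arm_command:
  series:
    - {"dp":[25,30,0],"angular":[0,0,0.1],"jaw":90}
    - {"dp":[50,60,0],"angular":[0,0,0.2],"jaw":90}
    - {"dp":[75,90,0],"angular":[0,0,0.3],"jaw":90}
    - {"dp":[100,120,0],"angular":[0,0,0.4],"jaw":90}
    - {"dp":[120,150,0],"angular":[0,0,0.45],"jaw":90}

```text
time_s: 0.98
tool_pos: [0.3621, -0.3684, 0.3238]
orientation: [0.865, 0.501, 0.0, 0.001]
ft_force: [0.6, -0.5, 0.7]
gripper_width: 0.09
```

Call:
arm_command:
  series:
    - {"dp":[25,30,0],"angular":[0,0,0.1],"jaw":90}
    - {"dp":[50,60,0],"angular":[0,0,0.2],"jaw":90}
    - {"dp":[75,90,0],"angular":[0,0,0.3],"jaw":90}
    - {"dp":[100,120,0],"angular":[0,0,0.4],"jaw":90}
    - {"dp":[120,150,0],"angular":[0,0,0.4],"jaw":90}

```text
time_s: 1.4
tool_pos: [0.4834, -0.2165, 0.3238]
orientation: [0.747, 0.665, 0.001, 0.001]
ft_force: [0.2, -1.0, -0.7]
gripper_width: 0.09
```

Call:
arm_command:
  series:
    - {"dp":[20,30,0],"angular":[0,0,0],"jaw":90}
    - {"dp":[40,60,0],"angular":[0,0,0],"jaw":90}
    - {"dp":[60,90,0],"angular":[0,0,0],"jaw":90}
    - {"dp":[80,118,0],"angular":[0,0,0],"jaw":90}
    - {"dp":[87,130,0],"angular":[0,0,0],"jaw":90}

```text
time_s: 1.82
tool_pos: [0.5721, -0.0813, 0.3236]
orientation: [0.745, 0.667, 0.002, 0.001]
ft_force: [0.0, 0.4, 0.2]
gripper_width: 0.0901
```

Run:
```python
from h import *
c=shot('wrist','w1'); o=env.get_obs(); print(o['time_s'],o['tool_pos'],o['orientation'],o['joint_positions'].round(3))
print(np.linalg.inv(c['world_to_cam'])[:3].round(3))
```

```text
1.8667 [ 0.5723241  -0.08001955  0.32354254] [7.44469013e-01 6.67652729e-01 2.38459504e-03 1.89088706e-04] [ 0.527  0.317 -0.559  1.638  0.173  1.233 -0.175]
[[ 0.994  0.108  0.028  0.582]
 [-0.111  0.95   0.291  0.004]
 [ 0.005 -0.292  0.956  0.486]]
```

View pics/w1.png

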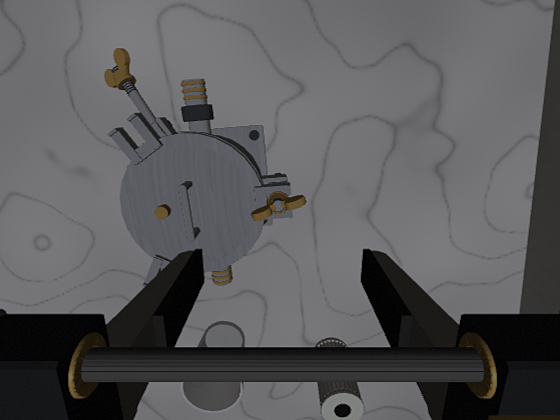

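```bash
cat >> h.py <<'E'
def nut(c,box=None,z=0.172):
    hsv=cv2.cvtColor(c['color'],cv2.COLOR_RGB2HSV); P=cloud(c)
    m=(hsv[...,0]>8)&(hsv[...,0]<28)&(hsv[...,1]>90)&(hsv[...,2]>30)
    if box: 
        b=np.zeros_like(m); b[box[2]:box[3],box[0]:box[1]]=1; m&=b
    v,u=np.nonzero(m)
    T=np.linalg.inv(c['world_to_cam']); d=np.stack([(u-c['cx'])/c['fx'],-(v-c['cy'])/c['fy'],-np.ones(len(u))],1)@T[:3,:3].T
    o=T[:3,3]; X=o+d*((z-o[2])/d[:,2])[:,None]
    r=cv2.minAreaRect(X[:,:2].astype(np.float32)*1000)
    mu=X.mean(0); w,V=np.linalg.eigh(np.cov((X-mu)[:,:2].T)); a=V[:,1]
    t=(X-mu)[:,:2]@a
    Q=P[m]
    print('n',len(u),'px',u.mean(),v.mean(),'plane mean',mu.round(4),'rect',r,'ang',np.rad2deg(np.arctan2(a[1],a[0])),'len',np.ptp(t),'mid',(mu[:2]+a*(t.max()+t.min())/2).round(4))
    print('depth: mean',Q.mean(0).round(4),'z pct',np.percentile(Q[:,2],[2,20,50,80,98]).round(4))
    return m,X,Q
E
python3 - <<'E'
from h import *
c=pickle.load(open('pics/w1.pkl','rb'))
nut(c,(240,320,180,230))
P=cloud(c)
# lid: circle
m=(abs(P[...,2]-0.152)<.01)&(P[...,0]<.56)&(P[...,0]>.35)&(P[...,1]<.05)&(P[...,1]>-.2)
q=P[m]; print('lid',np.median(q[:,2]),q.min(0),q.max(0))
m=((P[...,2]>0.13)&(P[...,2]<.19)).astype(np.uint8)
im=cv2.resize(c['color'][150:260,180:330,::-1],None,fx=5,fy=5,interpolation=cv2.INTER_CUBIC); cv2.imwrite('pics/w1z.png',np.clip(im*1.5,0,255).astype(np.uint8))
for p in [(163,211),(188,184),(195,236),(278,205),(280,178),(289,215)]: print(p,P[p[1],p[0]].round(4))
E
```

```text
n 668 px 277.5688622754491 205.2739520958084 plane mean [ 0.5687 -0.0837  0.172 ] rect ((567.5038452148438, -81.15249633789062), (55.53423309326172, 22.2606258392334), 12.760034561157227) ang -166.43532134864114 len 0.05551805572575298 mid [ 0.5681 -0.0839]
depth: mean [ 0.5689 -0.0822  0.1772] z pct [0.1564 0.1642 0.1789 0.1844 0.186 ]
lid 0.14938418049838081 [ 0.40010507 -0.16438375  0.14204745] [0.55995886 0.01863635 0.1616203 ]
(163, 211) [ 0.4499 -0.0798  0.16  ]
(188, 184) [ 0.4812 -0.0547  0.1603]
(195, 236) [0.5815 0.0037 0.4863]
(278, 205) [ 0.5691 -0.0846  0.168 ]
(280, 178) [ 0.5724 -0.0727  0.0891]
(289, 215) [ 0.5789 -0.1008  0.1536]
```

View pics/w1z.png

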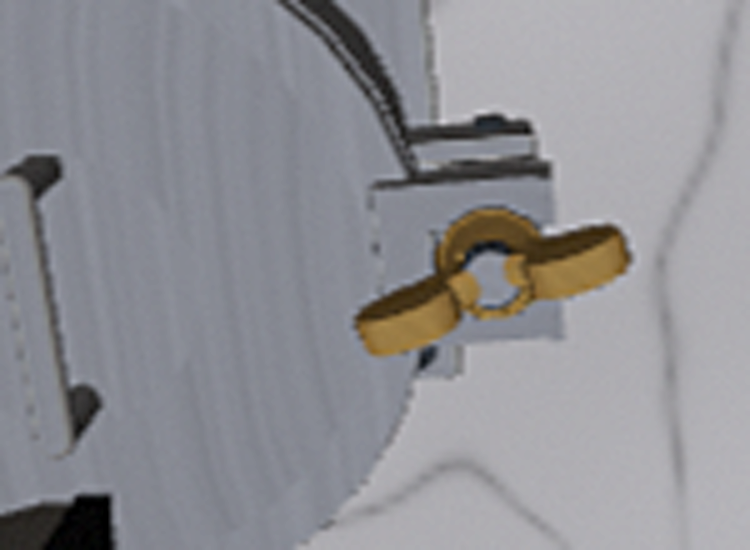

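Run:
```python
from h import *
c=pickle.load(open('pics/w1.pkl','rb'))
m,X,Q=nut(c,(240,320,180,230),0.182)
t=Q[Q[:,2]>.178]; print(t.mean(0),t.min(0),t.max(0))
a=t[:,:2]-t[:,:2].mean(0); w,V=np.linalg.eigh(np.cov(a.T)); print(np.rad2deg(np.arctan2(*V[::-1,1])))
P=cloud(c)
b=P[205-8:205+8,270:290].reshape(-1,3); b=b[abs(b[:,2]-.168)<.0015]; print('boltend',len(b),b.mean(0))
L=P[(abs(P[...,2]-.1545)<.0025)&(P[...,0]>.555)&(P[...,0]<.6)&(P[...,1]>-.12)&(P[...,1]<-.05)]
print('lug',len(L),L.min(0),L.max(0),cv2.minAreaRect(L[:,:2].astype(np.float32)*1000))
# lid plane edge fit
mm=((abs(P[...,2]-.150)<.006)).astype(np.uint8); v,u=np.nonzero(mm)
q=P[mm>0]; q=q[(q[:,0]>.38)&(q[:,0]<.57)&(abs(q[:,1]+.08)<.1)]
h=cv2.convexHull(q[:,:2].astype(np.float32)*1000)[:,0]
s=h[(h[:,0]<535)&(h[:,1]>-130)]
A=np.c_[2*s,np.ones(len(s))]; r=np.linalg.lstsq(A,(s**2).sum(1),rcond=None)[0]; print('circle',r[:2],np.sqrt(r[2]+r[0]**2+r[1]**2),len(s))
hd=P[(P[...,2]>.168)&(P[...,2]<.178)&(P[...,0]>.45)&(P[...,0]<.51)&(abs(P[...,1]+.08)<.06)]
print('handle',len(hd),hd.mean(0),cv2.minAreaRect(hd[:,:2].astype(np.float32)*1000))
for n in ['scene','side']:
    c=pickle.load(open(f'pics/{n}0.pkl','rb')); P=cloud(c); 
    for nm,(x0,x1,y0,y1) in dict(beaker=(.4,.62,-.35,-.19),cart=(.55,.75,-.4,-.15)).items():
        k=(P[...,2]>.09)&(P[...,2]<.125)&(P[...,0]>x0)&(P[...,0]<x1)&(P[...,1]>y0)&(P[...,1]<y1)
        q=P[k]; print(n,nm,len(q),q.mean(0).round(3),q.min(0).round(3),q.max(0).round(3))
```

```text
n 668 px 277.5688622754491 205.2739520958084 plane mean [ 0.5691 -0.081   0.182 ] rect ((567.94970703125, -78.45296478271484), (53.76742935180664, 21.552406311035156), 12.760017395019531) ang -166.4353213486411 len 0.05375179901947053 mid [ 0.5685 -0.0811]
depth: mean [ 0.5689 -0.0822  0.1772] z pct [0.1564 0.1642 0.1789 0.1844 0.186 ]
[ 0.56999652 -0.08267044  0.18750186] [ 0.54316166 -0.09353842  0.17804345] [0.59586054 0.00370084 0.48632609]
-158.24556316700836
boltend 132 [ 0.56909683 -0.08366412  0.16817855]
lug 378 [ 0.55506284 -0.10288379  0.15207559] [ 0.58338919 -0.06701151  0.15699588] ((568.6880493164062, -84.87857055664062), (35.326324462890625, 28.243576049804688), 88.08470153808594)
circle [461.49387782 -49.71385108] 69.75814267894121 18
handle 457 [ 0.47818193 -0.08057047  0.17217807] ((477.4534606933594, -81.5090103149414), (58.30300521850586, 8.112786293029785), 88.12427520751953)
scene beaker 120 [ 0.451 -0.327  0.102] [ 0.401 -0.348  0.09 ] [ 0.485 -0.314  0.113]
scene cart 152 [ 0.626 -0.388  0.109] [ 0.595 -0.4    0.09 ] [ 0.651 -0.378  0.124]
side beaker 117 [ 0.443 -0.326  0.103] [ 0.403 -0.349  0.09 ] [ 0.483 -0.311  0.117]
side cart 136 [ 0.621 -0.388  0.109] [ 0.593 -0.4    0.09 ] [ 0.649 -0.372  0.125]
```

Call:
arm_command:
  series:
    - {"dp":[-3,-3,-30],"angular":[0,0,0.1],"jaw":90}
    - {"dp":[-3,-3,-60],"angular":[0,0,0.2],"jaw":90}
    - {"dp":[-3,-3,-90],"angular":[0,0,0.3],"jaw":90}
    - {"dp":[-3,-3,-110],"angular":[0,0,0.335],"jaw":85}
    - {"dp":[-3,-3,-120],"angular":[0,0,0.335],"jaw":80}

```text
time_s: 2.28
tool_pos: [0.5672, -0.0839, 0.2003]
orientation: [0.623, 0.782, 0.001, -0.002]
ft_force: [0.9, 0.2, -0.3]
gripper_width: 0.081
```

Run:
```python
from h import *
c=shot('wrist','w2'); o=env.get_obs(); print(o['tool_pos'],o['orientation'],o['joint_positions'].round(3),o['ft_force'])
nut(c,(180,360,150,330),.184)
```

```text
[ 0.56699522 -0.08380272  0.19979839] [ 0.62347739  0.78183561  0.0009048  -0.00286428] [ 0.547  0.44  -0.586  1.784  0.277  1.005  0.079] [-1.09440604 -0.10814349 -1.27325554]
n 1943 px 281.90787442099844 253.53937210499228 plane mean [ 0.5673 -0.0785  0.184 ] rect ((566.861572265625, -76.48593139648438), (52.49446105957031, 25.520174026489258), 12.943222999572754) ang -167.2129858763281 len 0.05249247061294597 mid [ 0.5673 -0.0785]
depth: mean [ 0.568  -0.0818  0.1757] z pct [0.1568 0.1666 0.1774 0.1842 0.186 ]
```

View pics/w2.png

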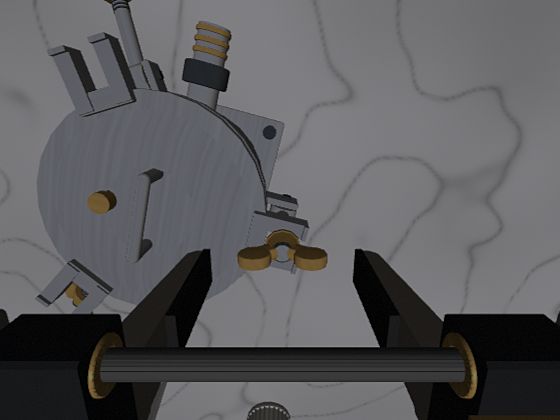

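Call:
arm_command:
  series:
    - {"dp":[1,0,-13],"angular":[0,0,0],"jaw":75}
    - {"dp":[1.5,0.5,-26],"angular":[0,0,0],"jaw":70}
    - {"dp":[1.5,0.5,-26],"angular":[0,0,0],"jaw":65}
    - {"dp":[1.5,0.5,-26],"angular":[0,0,0],"jaw":62}
    - {"dp":[1.5,0.5,-26],"angular":[0,0,0],"jaw":60}
  squeeze: 25

```text
time_s: 2.75
tool_pos: [0.5691, -0.0832, 0.1745]
orientation: [0.623, 0.782, 0.001, -0.002]
ft_force: [-0.2, 0.5, -0.1]
gripper_width: 0.0603
```

Call:
arm_command:
  series:
    - {"dp":[0,0,0],"angular":[0,0,0],"jaw":57}
    - {"dp":[0,0,0],"angular":[0,0,0],"jaw":50}
    - {"dp":[0,0,0],"angular":[0,0,0],"jaw":45}
    - {"dp":[0,0,0],"angular":[0,0,0],"jaw":45}
    - {"dp":[0,0,0],"angular":[0,0,0],"jaw":45}

```text
time_s: 3.17
tool_pos: [0.5678, -0.0836, 0.1746]
orientation: [0.624, 0.782, 0.0, -0.003]
ft_force: [-5.1, -1.0, 0.7]
gripper_width: 0.0549
```

Run:
```python
from h import *
c=shot('wrist','w3'); o=env.get_obs(); print(o['tool_pos'],o['orientation'],o['joint_positions'].round(3),o['ft_force'],o['torque'],o['gripper_width'])
```

```text
[ 0.56783266 -0.08362037  0.17461488] [ 6.23678338e-01  7.81675121e-01  1.00056127e-04 -3.05375351e-03] [ 0.533  0.471 -0.573  1.803  0.3    0.96   0.059] [-5.08539577 -0.84107913  1.71759759] [-0.24415642  1.14289069  0.03297728] 0.05476419137965975
```

View pics/w3.png

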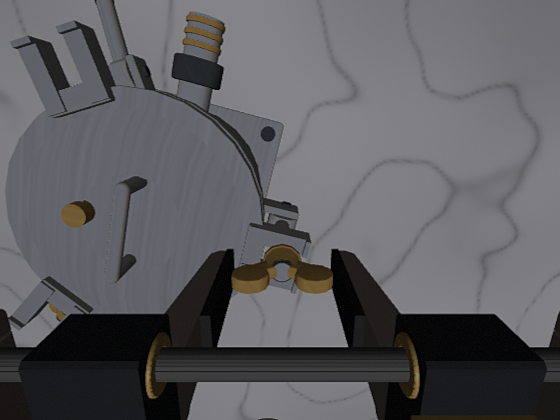

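Call:
arm_command:
  series:
    - {"dp":[0,0,0],"angular":[0,0,0.1],"jaw":45}
    - {"dp":[0,0,0.2],"angular":[0,0,0.2],"jaw":45}
    - {"dp":[0,0,0.3],"angular":[0,0,0.3],"jaw":45}
    - {"dp":[0,0,0.4],"angular":[0,0,0.4],"jaw":45}
    - {"dp":[0,0,0.5],"angular":[0,0,0.5],"jaw":45}
  squeeze: 35

```text
time_s: 3.63
tool_pos: [0.5672, -0.0845, 0.1751]
orientation: [0.409, 0.912, -0.001, -0.003]
ft_force: [-2.6, -1.2, -2.3]
gripper_width: 0.0542
```

```bash
cat > s.py <<'E'
from h import *
import sys
o=env.get_obs(); q=o['orientation']; yaw=2*np.arctan2(q[1],q[0]); 
print('t',round(o['time_s'],2),'pos',o['tool_pos'].round(4),'q',q.round(4),'jawdir deg',round(np.rad2deg(yaw)-90,1),'q7',o['joint_positions'].round(3),'F',o['ft_force'].round(1),'T',o['torque'].round(2),'w',round(o['gripper_width'],4))
if len(sys.argv)>1: shot('wrist',sys.argv[1])
E
python3 s.py w4
```

```text
t 3.63 pos [ 0.5672 -0.0845  0.1751] q [ 0.4093  0.9124 -0.0013 -0.0033] jawdir deg 41.7 q7 [ 0.612  0.5   -0.683  1.798  0.372  0.983  0.504] F [-2.6 -1.2 -2.3] T [-0.43  0.52 -0.28] w 0.0542
```

View pics/w4.png

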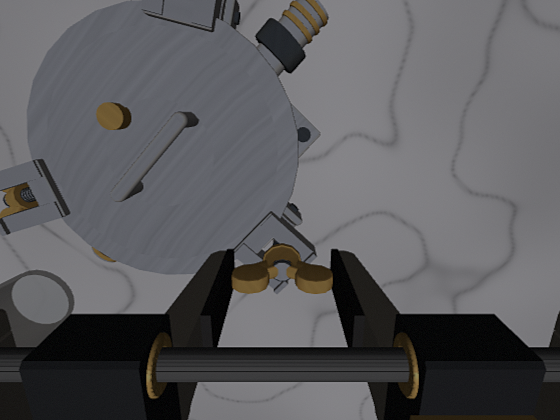

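Call:
arm_command:
  series:
    - {"dp":[0,0,0.1],"angular":[0,0,0.12],"jaw":45}
    - {"dp":[0,0,0.2],"angular":[0,0,0.24],"jaw":45}
    - {"dp":[0,0,0.3],"angular":[0,0,0.36],"jaw":45}
    - {"dp":[0,0,0.4],"angular":[0,0,0.48],"jaw":45}
    - {"dp":[0,0,0.6],"angular":[0,0,0.6],"jaw":45}

```text
time_s: 4.1
tool_pos: [0.5669, -0.0862, 0.1755]
orientation: [0.119, 0.993, -0.003, -0.003]
ft_force: [-2.3, -4.4, -3.3]
gripper_width: 0.054
```

Call:
arm_command:
  series:
    - {"dp":[0,0,0.1],"angular":[0,0,0.12],"jaw":45}
    - {"dp":[0,0,0.2],"angular":[0,0,0.24],"jaw":45}
    - {"dp":[0,0,0.3],"angular":[0,0,0.36],"jaw":45}
    - {"dp":[0,0,0.4],"angular":[0,0,0.48],"jaw":45}
    - {"dp":[0,0,0.6],"angular":[0,0,0.6],"jaw":45}

```text
time_s: 4.52
tool_pos: [0.5669, -0.0881, 0.176]
orientation: [-0.181, 0.984, -0.005, -0.002]
ft_force: [-1.5, -4.6, -3.5]
gripper_width: 0.0543
```

```bash
python3 s.py w5
```

```text
t 4.52 pos [ 0.5669 -0.0881  0.176 ] q [-0.1806  0.9835 -0.0048 -0.0023] jawdir deg 110.8 q7 [ 0.791  0.599 -0.951  1.791  0.569  1.054  1.558] F [-1.5 -4.6 -3.5] T [-0.61  0.32 -0.3 ] w 0.0543
```

View pics/w5.png

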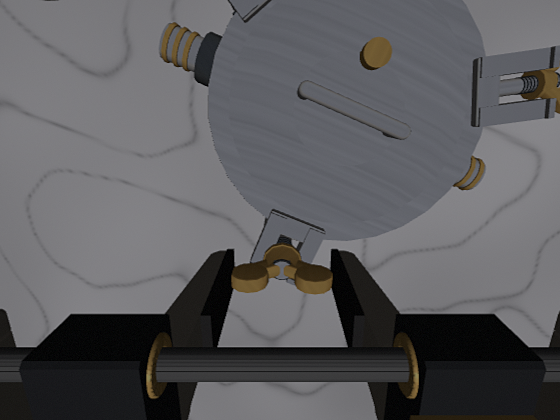

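Call:
arm_command:
  series:
    - {"dp":[0.1,-0.3,0.1],"angular":[0,0,0.12],"jaw":45}
    - {"dp":[0.3,-0.6,0.2],"angular":[0,0,0.24],"jaw":45}
    - {"dp":[0.5,-0.9,0.3],"angular":[0,0,0.36],"jaw":45}
    - {"dp":[0.8,-1.2,0.4],"angular":[0,0,0.48],"jaw":45}
    - {"dp":[1.1,-1.4,0.6],"angular":[0,0,0.6],"jaw":45}

```text
time_s: 4.98
tool_pos: [0.5673, -0.0901, 0.1765]
orientation: [-0.465, 0.885, -0.005, -0.002]
ft_force: [-3.6, -1.6, -1.5]
gripper_width: 0.0542
```

```bash
python3 s.py w6
```

```text
t 4.98 pos [ 0.5673 -0.0901  0.1765] q [-0.4653  0.8852 -0.0048 -0.0019] jawdir deg 145.5 q7 [ 0.869  0.67  -1.085  1.788  0.673  1.105  2.086] F [-3.6 -1.6 -1.5] T [-0.03  1.11 -0.2 ] w 0.0542
```

Call:
arm_command:
  series:
    - {"dp":[0.0,0,0.1],"angular":[0,0,0.1],"jaw":45}
    - {"dp":[0.0,-0.1,0.2],"angular":[0,0,0.2],"jaw":45}
    - {"dp":[0.1,-0.2,0.3],"angular":[0,0,0.3],"jaw":45}
    - {"dp":[0.2,-0.3,0.4],"angular":[0,0,0.4],"jaw":45}
    - {"dp":[0.3,-0.4,0.5],"angular":[0,0,0.5],"jaw":45}

```text
time_s: 5.45
tool_pos: [0.5676, -0.0909, 0.177]
orientation: [-0.671, 0.742, -0.005, -0.001]
ft_force: [-2.2, -2.3, -0.8]
gripper_width: 0.054
```

```bash
python3 s.py w7
```

```text
t 5.45 pos [ 0.5676 -0.0909  0.177 ] q [-0.6708  0.7416 -0.0048 -0.0011] jawdir deg 174.3 q7 [ 0.923  0.737 -1.191  1.787  0.761  1.157  2.525] F [-2.2 -2.3 -0.8] T [-0.21  0.76 -0.25] w 0.054
```

View pics/w7.png

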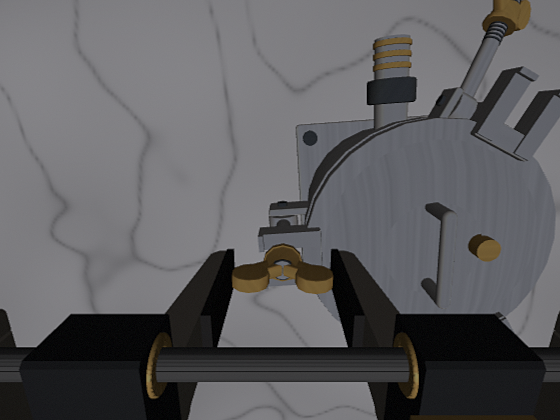

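Call:
arm_command:
  series:
    - {"dp":[0.6,0,0],"angular":[0,0,0],"jaw":45}
    - {"dp":[1.2,0,0],"angular":[0,0,0],"jaw":45}
    - {"dp":[1.8,0,0],"angular":[0,0,0],"jaw":45}
    - {"dp":[2.4,0,0],"angular":[0,0,0],"jaw":45}
    - {"dp":[3,0,0],"angular":[0,0,0],"jaw":45}

```text
time_s: 5.92
tool_pos: [0.5689, -0.0909, 0.1767]
orientation: [-0.671, 0.742, -0.004, -0.003]
ft_force: [-8.2, -1.7, 4.3]
gripper_width: 0.0543
```

```bash
python3 s.py w8
```

```text
t 5.92 pos [ 0.5689 -0.0909  0.1767] q [-0.6706  0.7418 -0.0036 -0.0029] jawdir deg 174.2 q7 [ 0.917  0.74  -1.188  1.78   0.761  1.163  2.526] F [-8.2 -1.7  4.3] T [-0.29  2.29 -0.  ] w 0.0543
```

Call:
arm_command:
  series:
    - {"dp":[-1.5,0,0.3],"angular":[0,0,0],"jaw":45}
    - {"dp":[-1.8,0,0.3],"angular":[0,0,0],"jaw":45}
    - {"dp":[-1.8,0,0.3],"angular":[0,0,0.05],"jaw":45}
    - {"dp":[-1.8,0,0.4],"angular":[0,0,0.12],"jaw":45}
    - {"dp":[-1.8,0,0.4],"angular":[0,0,0.2],"jaw":45}

```text
time_s: 6.38
tool_pos: [0.5679, -0.091, 0.1772]
orientation: [0.741, -0.671, 0.005, 0.002]
ft_force: [-0.1, -0.6, -2.9]
gripper_width: 0.0545
```

```bash
python3 s.py
```

```text
t 6.38 pos [ 0.5679 -0.091   0.1772] q [ 0.7412 -0.6713  0.0045  0.002 ] jawdir deg -174.3 q7 [ 0.938  0.766 -1.229  1.784  0.795  1.183  2.7  ] F [-0.1 -0.6 -2.9] T [-0.16  0.18 -0.23] w 0.0545
```

Call:
arm_command:
  series:
    - {"dp":[0,0,0],"angular":[0,0,0],"jaw":60}
    - {"dp":[0,0,0],"angular":[0,0,0],"jaw":70}
    - {"dp":[0,0,0],"angular":[0,0,0],"jaw":76}
    - {"dp":[0,3,15],"angular":[0,0,0],"jaw":76}
    - {"dp":[0,3.5,30],"angular":[0,0,-0.1],"jaw":76}

```text
time_s: 6.8
tool_pos: [0.5678, -0.0865, 0.2079]
orientation: [-0.706, 0.708, -0.004, -0.002]
ft_force: [-0.0, -0.2, 0.3]
gripper_width: 0.076
```

```bash
python3 s.py w9; python3 -c "
from h import *
c=pickle.load(open('pics/w9.pkl','rb')); nut(c,(180,370,150,330),.185)"
```

```text
t 6.8 pos [ 0.5678 -0.0865  0.2079] q [-0.7063  0.7079 -0.0036 -0.0018] jawdir deg 179.9 q7 [ 0.943  0.722 -1.244  1.758  0.739  1.217  2.63 ] F [-0.  -0.2  0.3] T [ 0.14 -0.06 -0.04] w 0.076
n 2006 px 285.5638085742772 247.18045862412762 plane mean [ 0.5667 -0.0886  0.185 ] rect ((545.6468505859375, -72.37537384033203), (39.453041076660156, 100.31502532958984), 56.668704986572266) ang 154.22779919828514 len 0.09903745956902879 mid [ 0.5451 -0.0782]
depth: mean [ 0.5656 -0.083   0.1737] z pct [0.0731 0.1669 0.1782 0.1865 0.1884]
```

View pics/w9.png

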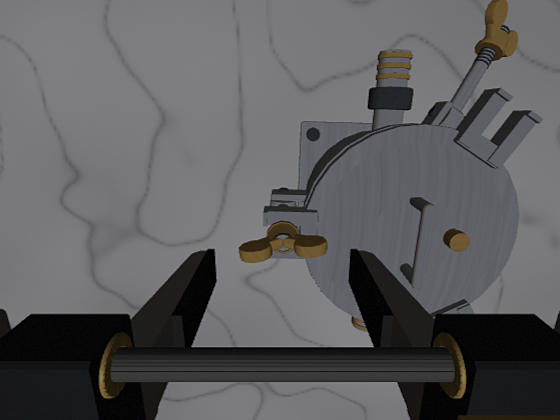

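Call:
arm_command:
  series:
    - {"dp":[0,0,0],"angular":[0,0,-0.12],"jaw":76}
    - {"dp":[0,0,0],"angular":[0,0,-0.24],"jaw":76}
    - {"dp":[0,0,0],"angular":[0,0,-0.36],"jaw":76}
    - {"dp":[0,0,0],"angular":[0,0,-0.48],"jaw":76}
    - {"dp":[0,0,0],"angular":[0,0,-0.6],"jaw":76}

```text
time_s: 7.27
tool_pos: [0.5703, -0.0853, 0.2129]
orientation: [-0.46, 0.888, -0.006, -0.001]
ft_force: [0.6, 0.3, -0.5]
gripper_width: 0.0763
```

Call:
arm_command:
  series:
    - {"dp":[0,0,0],"angular":[0,0,-0.12],"jaw":76}
    - {"dp":[0,0,0],"angular":[0,0,-0.24],"jaw":76}
    - {"dp":[0,0,0],"angular":[0,0,-0.36],"jaw":76}
    - {"dp":[0,0,0],"angular":[0,0,-0.48],"jaw":76}
    - {"dp":[0,0,0],"angular":[0,0,-0.6],"jaw":76}

```text
time_s: 7.68
tool_pos: [0.5709, -0.0846, 0.2141]
orientation: [-0.174, 0.985, -0.006, -0.002]
ft_force: [0.2, 0.1, -0.4]
gripper_width: 0.0764
```

Call:
arm_command:
  series:
    - {"dp":[0,0,0],"angular":[0,0,-0.12],"jaw":76}
    - {"dp":[0,0,0],"angular":[0,0,-0.24],"jaw":76}
    - {"dp":[0,0,0],"angular":[0,0,-0.36],"jaw":76}
    - {"dp":[0,0,0],"angular":[0,0,-0.48],"jaw":76}
    - {"dp":[0,0,0],"angular":[0,0,-0.6],"jaw":76}

```text
time_s: 8.1
tool_pos: [0.5714, -0.0838, 0.2153]
orientation: [0.127, 0.992, -0.005, -0.003]
ft_force: [0.8, -0.3, -0.0]
gripper_width: 0.0759
```

Call:
arm_command:
  series:
    - {"dp":[0,0,0],"angular":[0,0,-0.12],"jaw":76}
    - {"dp":[0,0,0],"angular":[0,0,-0.24],"jaw":76}
    - {"dp":[0,0,0],"angular":[0,0,-0.36],"jaw":76}
    - {"dp":[0,0,0],"angular":[0,0,-0.48],"jaw":76}
    - {"dp":[0,0,0],"angular":[0,0,-0.6],"jaw":76}

```text
time_s: 8.52
tool_pos: [0.572, -0.0829, 0.2164]
orientation: [0.416, 0.909, -0.003, -0.003]
ft_force: [-0.4, -0.8, -0.8]
gripper_width: 0.0761
```

Call:
arm_command:
  series:
    - {"dp":[0,0,0],"angular":[0,0,-0.12],"jaw":76}
    - {"dp":[0,0,0],"angular":[0,0,-0.24],"jaw":76}
    - {"dp":[0,0,0],"angular":[0,0,-0.36],"jaw":76}
    - {"dp":[0,0,0],"angular":[0,0,-0.48],"jaw":76}
    - {"dp":[0,0,0],"angular":[0,0,-0.6],"jaw":76}

```text
time_s: 8.93
tool_pos: [0.5726, -0.0819, 0.2175]
orientation: [0.668, 0.744, -0.002, -0.003]
ft_force: [0.3, 0.9, -0.4]
gripper_width: 0.0762
```

```bash
python3 s.py w10; python3 -c "
from h import *
c=pickle.load(open('pics/w10.pkl','rb')); nut(c,(200,350,180,330),.185)"
```

```text
t 8.93 pos [ 0.5726 -0.0819  0.2175] q [ 0.668   0.7441 -0.0016 -0.0031] jawdir deg 6.2 q7 [ 0.537  0.429 -0.584  1.753  0.266  1.047 -0.033] F [ 0.3  0.9 -0.4] T [-0.04 -0.13  0.02] w 0.0762
n 1760 px 274.2335227272727 246.14488636363637 plane mean [ 0.5683 -0.0792  0.185 ] rect ((567.9685668945312, -76.72627258300781), (52.9481086730957, 25.168798446655273), 5.142313003540039) ang -174.33035387987135 len 0.05294903673270303 mid [ 0.5681 -0.0792]
depth: mean [ 0.5684 -0.0819  0.178 ] z pct [0.1592 0.1686 0.1789 0.1866 0.1884]
```

View pics/w10.png

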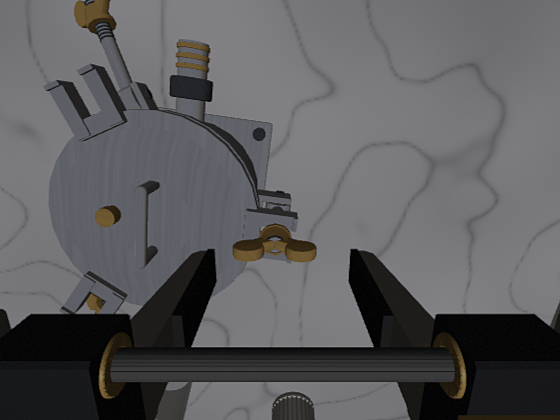

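Call:
arm_command:
  series:
    - {"dp":[-4.5,-3.5,-12],"angular":[0,0,0],"jaw":76}
    - {"dp":[-4.5,-3.5,-26],"angular":[0,0,0],"jaw":74}
    - {"dp":[-4.5,-3.5,-40],"angular":[0,0,0],"jaw":70}
    - {"dp":[-4.5,-3.5,-40],"angular":[0,0,0],"jaw":65}
    - {"dp":[-4.5,-3.5,-40],"angular":[0,0,0],"jaw":60}
  squeeze: 10

```text
time_s: 9.4
tool_pos: [0.5682, -0.0849, 0.1778]
orientation: [0.669, 0.743, -0.001, -0.003]
ft_force: [-0.3, -0.1, 0.6]
gripper_width: 0.0614
```

Call:
arm_command:
  series:
    - {"dp":[0,0,0],"angular":[0,0,0],"jaw":57}
    - {"dp":[0,0,0],"angular":[0,0,0],"jaw":54}
    - {"dp":[0,0,0],"angular":[0,0,0],"jaw":50}
    - {"dp":[0,0,0],"angular":[0,0,0],"jaw":45}
    - {"dp":[0,0,0],"angular":[0,0,0],"jaw":45}
  squeeze: 20

```text
time_s: 9.82
tool_pos: [0.5685, -0.0848, 0.1786]
orientation: [0.669, 0.743, -0.001, -0.003]
ft_force: [-0.6, -0.8, 3.9]
gripper_width: 0.0552
```

```bash
python3 s.py w11
```

```text
t 9.82 pos [ 0.5685 -0.0848  0.1786] q [ 0.669   0.7433 -0.0013 -0.0029] jawdir deg 6.0 q7 [ 0.53   0.466 -0.567  1.798  0.295  0.969 -0.054] F [-0.6 -0.8  3.9] T [-0.05  0.4   0.05] w 0.0552
```

Call:
arm_command:
  series:
    - {"dp":[0,0,0],"angular":[0,0,0.05],"jaw":45}
    - {"dp":[0,0,0.1],"angular":[0,0,0.13],"jaw":45}
    - {"dp":[0,0,0.1],"angular":[0,0,0.21],"jaw":45}
    - {"dp":[0,0,0.2],"angular":[0,0,0.3],"jaw":45}
    - {"dp":[0,0,0.3],"angular":[0,0,0.3],"jaw":45}
  squeeze: 35

```text
time_s: 10.28
tool_pos: [0.5682, -0.085, 0.179]
orientation: [0.55, 0.835, -0.002, -0.003]
ft_force: [-2.2, -0.6, 3.0]
gripper_width: 0.0545
```

Call:
arm_command:
  series:
    - {"dp":[0.6,0,0],"angular":[0,0,0],"jaw":45}
    - {"dp":[1.2,0,0],"angular":[0,0,0],"jaw":45}
    - {"dp":[1.8,0,0],"angular":[0,0,0],"jaw":45}
    - {"dp":[2.4,0,0],"angular":[0,0,0],"jaw":45}
    - {"dp":[2.8,0,0],"angular":[0,0,0],"jaw":45}

```text
time_s: 10.7
tool_pos: [0.5699, -0.0852, 0.1788]
orientation: [0.55, 0.835, -0.003, -0.004]
ft_force: [-6.3, -0.6, 5.0]
gripper_width: 0.0541
```

```bash
python3 s.py
```

```text
t 10.7 pos [ 0.5699 -0.0852  0.1788] q [ 0.5501  0.8351 -0.0029 -0.004 ] jawdir deg 23.2 q7 [ 0.574  0.487 -0.631  1.788  0.338  0.987  0.212] F [-6.3 -0.6  5. ] T [-0.17  1.68  0.01] w 0.0541
```

Call:
arm_command:
  series:
    - {"dp":[-1.0,0,0],"angular":[0,0,0],"jaw":45}
    - {"dp":[-1.8,0,0],"angular":[0,0,0],"jaw":45}
    - {"dp":[-1.8,0,0],"angular":[0,0,0],"jaw":45}
    - {"dp":[-1.8,0,0],"angular":[0,0,0],"jaw":45}
    - {"dp":[-1.8,0,0],"angular":[0,0,0],"jaw":45}
  squeeze: 4

```text
time_s: 11.12
tool_pos: [0.5689, -0.0852, 0.179]
orientation: [0.55, 0.835, -0.002, -0.003]
ft_force: [1.7, -0.2, 0.2]
gripper_width: 0.0554
```

Call:
arm_command:
  series:
    - {"dp":[0.6,0,0],"angular":[0,0,0],"jaw":45}
    - {"dp":[1.2,0,0],"angular":[0,0,0],"jaw":45}
    - {"dp":[1.8,0,0],"angular":[0,0,0],"jaw":45}
    - {"dp":[2.4,0,0],"angular":[0,0,0],"jaw":45}
    - {"dp":[3,0,0],"angular":[0,0,0],"jaw":45}

```text
time_s: 11.53
tool_pos: [0.5706, -0.0854, 0.1787]
orientation: [0.55, 0.835, -0.003, -0.004]
ft_force: [-5.3, -0.2, 2.9]
gripper_width: 0.0559
```

```bash
python3 s.py
```

```text
t 11.53 pos [ 0.5706 -0.0854  0.1787] q [ 0.5503  0.835  -0.0034 -0.0045] jawdir deg 23.2 q7 [ 0.573  0.489 -0.63   1.786  0.338  0.989  0.211] F [-5.3 -0.2  2.9] T [-0.35  1.22 -0.04] w 0.0559
```

Call:
arm_command:
  series:
    - {"dp":[-2,0,0.2],"angular":[0,0,0],"jaw":45}
    - {"dp":[-2.5,0,0.2],"angular":[0,0,0.05],"jaw":45}
    - {"dp":[-2.5,0,0.3],"angular":[0,0,0.16],"jaw":45}
    - {"dp":[-2.5,0,0.4],"angular":[0,0,0.28],"jaw":45}
    - {"dp":[-2.5,0,0.5],"angular":[0,0,0.4],"jaw":45}
  squeeze: 35

```text
time_s: 11.95
tool_pos: [0.5686, -0.0856, 0.1793]
orientation: [0.371, 0.929, -0.004, -0.003]
ft_force: [-1.8, -1.6, -0.6]
gripper_width: 0.0547
```

Call:
arm_command:
  series:
    - {"dp":[0,0,0],"angular":[0,0,0],"jaw":45}
    - {"dp":[1,0,0],"angular":[0,0,0],"jaw":45}
    - {"dp":[2,0,0],"angular":[0,0,0],"jaw":45}
    - {"dp":[3,0,0],"angular":[0,0,0],"jaw":45}
    - {"dp":[3.5,0,0],"angular":[0,0,0],"jaw":45}
  squeeze: 4

```text
time_s: 12.37
tool_pos: [0.5711, -0.0862, 0.1792]
orientation: [0.372, 0.928, -0.005, -0.004]
ft_force: [-6.7, -3.1, 4.6]
gripper_width: 0.0556
```

```bash
python3 s.py
```

```text
t 12.37 pos [ 0.5711 -0.0862  0.1792] q [ 0.3722  0.9281 -0.0051 -0.004 ] jawdir deg 46.3 q7 [ 0.632  0.514 -0.717  1.781  0.399  1.008  0.565] F [-6.7 -3.1  4.6] T [-0.73  1.21  0.01] w 0.0556
```

Call:
arm_command:
  series:
    - {"dp":[-2,0,0.2],"angular":[0,0,0],"jaw":45}
    - {"dp":[-3,0,0.2],"angular":[0,0,0.05],"jaw":45}
    - {"dp":[-3,0,0.3],"angular":[0,0,0.17],"jaw":45}
    - {"dp":[-3,0,0.4],"angular":[0,0,0.29],"jaw":45}
    - {"dp":[-3,0,0.5],"angular":[0,0,0.41],"jaw":45}
  squeeze: 35

```text
time_s: 12.78
tool_pos: [0.5691, -0.0865, 0.1799]
orientation: [0.174, 0.985, -0.006, -0.002]
ft_force: [1.0, -2.5, -0.9]
gripper_width: 0.0542
```

Call:
arm_command:
  series:
    - {"dp":[0,0,0],"angular":[0,0,0],"jaw":45}
    - {"dp":[1,0,0],"angular":[0,0,0],"jaw":45}
    - {"dp":[2,0,0],"angular":[0,0,0],"jaw":45}
    - {"dp":[3,0,0],"angular":[0,0,0],"jaw":45}
    - {"dp":[3.5,0,0],"angular":[0,0,0],"jaw":45}
  squeeze: 4

```text
time_s: 13.2
tool_pos: [0.5725, -0.0869, 0.1799]
orientation: [0.175, 0.985, -0.006, -0.002]
ft_force: [-4.0, -3.9, 3.1]
gripper_width: 0.0556
```

```bash
python3 s.py w12; python3 -c "
from h import *
c=shot('side','side1')"
```

```text
t 13.2 pos [ 0.5725 -0.0869  0.1799] q [ 0.1748  0.9846 -0.0062 -0.0018] jawdir deg 69.9 q7 [ 0.691  0.543 -0.807  1.778  0.465  1.026  0.924] F [-4.  -3.9  3.1] T [-1.02  0.67 -0.03] w 0.0556
```

View pics/w12.png

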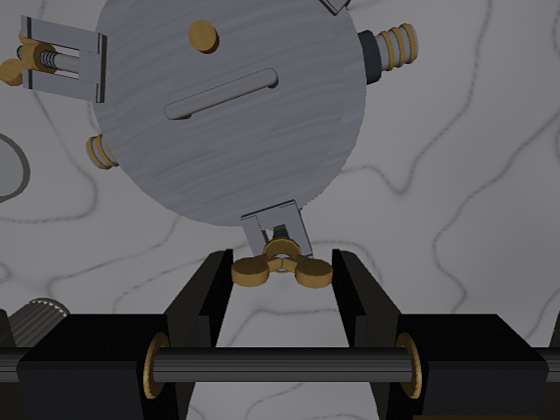

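Call:
arm_command:
  series:
    - {"dp":[0,0,0],"angular":[0,0,0],"jaw":45}
    - {"dp":[0,0,0],"angular":[0,0,0],"jaw":45}
    - {"dp":[0.7,0,0],"angular":[0,0,0],"jaw":45}
    - {"dp":[1.4,0,0],"angular":[0,0,0],"jaw":45}
    - {"dp":[2,0,0],"angular":[0,0,0],"jaw":45}
  squeeze: 18

```text
time_s: 13.72
tool_pos: [0.5737, -0.0871, 0.1798]
orientation: [0.175, 0.985, -0.007, -0.003]
ft_force: [-5.7, -3.4, 4.6]
gripper_width: 0.0546
```

```bash
python3 s.py w13;python3 - <<'E'
from h import *
for a in ['w12','w13']:
    c=pickle.load(open(f'pics/{a}.pkl','rb')); nut(c,(225,340,235,300),.185)
E
```

```text
t 13.72 pos [ 0.5737 -0.0871  0.1798] q [ 0.1746  0.9846 -0.0066 -0.0028] jawdir deg 69.9 q7 [ 0.689  0.546 -0.807  1.773  0.467  1.03   0.924] F [-5.7 -3.4  4.6] T [-0.94  1.22 -0.04] w 0.0546
n 2901 px 281.41089279558776 266.0010341261634 plane mean [ 0.5682 -0.0831  0.185 ] rect ((566.1692504882812, -82.2364501953125), (53.83082580566406, 28.605283737182617), 69.24655151367188) ang 68.8317940105693 len 0.05382704882686192 mid [ 0.5682 -0.083 ]
depth: mean [ 0.571  -0.0842  0.1783] z pct [0.1603 0.1699 0.1792 0.1872 0.1895]
n 2922 px 281.6279945242984 265.831279945243 plane mean [ 0.5693 -0.0831  0.185 ] rect ((567.0711059570312, -82.21342468261719), (53.745216369628906, 29.098222732543945), 69.30284881591797) ang 68.8250541496512 len 0.05376528718840561 mid [ 0.5693 -0.083 ]
depth: mean [ 0.572  -0.0841  0.1784] z pct [0.1601 0.1698 0.1792 0.1872 0.1896]
```

Run:
```python
from h import *
c=shot('side','side2'); im=c['color'][150:230,220:330,::-1]
d=pickle.load(open('pics/w13.pkl','rb'))['color'][180:320,200:360,::-1]
a=cv2.resize(np.clip(im*1.8,0,255).astype(np.uint8),(550,400),interpolation=cv2.INTER_CUBIC)
b=cv2.resize(np.clip(d*1.6,0,255).astype(np.uint8),(0,0),fx=4,fy=4,interpolation=cv2.INTER_CUBIC)
cv2.imwrite('pics/side2z.png',a); cv2.imwrite('pics/w13z.png',b)
```

```text
(no output)
```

View pics/side2z.png

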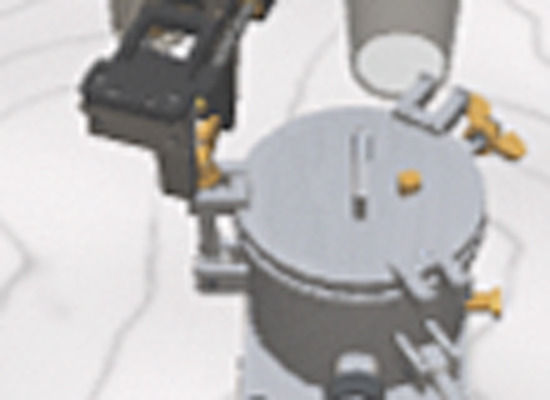

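View pics/w13z.png

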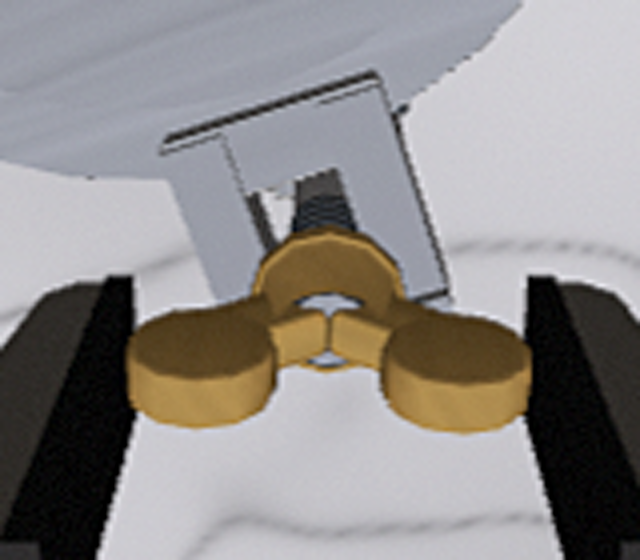

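Run:
```python
from h import *
L=[]
for t in ['w5','w12']:
    d=pickle.load(open(f'pics/{t}.pkl','rb'))['color'][190:320,200:360,::-1]
    L.append(cv2.resize(np.clip(d*1.6,0,255).astype(np.uint8),(0,0),fx=2.5,fy=2.5,interpolation=cv2.INTER_CUBIC))
cv2.imwrite('pics/cmp.png',np.hstack(L))
```

```text
(no output)
```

View pics/cmp.png

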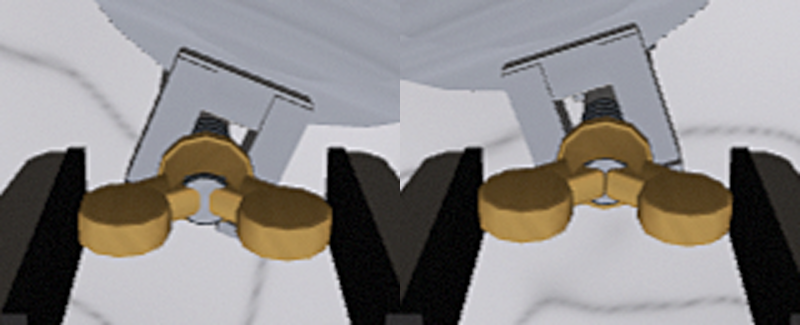

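Call:
arm_command:
  series:
    - {"dp":[0.5,0,0],"angular":[0,0,0],"jaw":45}
    - {"dp":[1,0,0],"angular":[0,0,0],"jaw":45}
    - {"dp":[1.5,0,0],"angular":[0,0,0],"jaw":45}
    - {"dp":[1.5,0,0],"angular":[0,0,0],"jaw":45}
    - {"dp":[1.5,0,0],"angular":[0,0,0],"jaw":45}

```text
time_s: 14.23
tool_pos: [0.5744, -0.0871, 0.1798]
orientation: [0.175, 0.985, -0.007, -0.004]
ft_force: [-5.4, -3.7, 4.9]
gripper_width: 0.0552
```

```bash
python3 s.py w14;python3 - <<'E'
from h import *
c=pickle.load(open(f'pics/w14.pkl','rb')); nut(c,(225,340,235,300),.185)
E
```

```text
t 14.23 pos [ 0.5744 -0.0871  0.1798] q [ 0.1746  0.9846 -0.0069 -0.0037] jawdir deg 69.9 q7 [ 0.687  0.548 -0.806  1.77   0.467  1.033  0.923] F [-5.4 -3.7  4.9] T [-0.94  1.27 -0.02] w 0.0552
n 2933 px 281.67064439140813 265.75929082850325 plane mean [ 0.5699 -0.0831  0.185 ] rect ((567.9384155273438, -82.21576690673828), (53.75373077392578, 29.36090850830078), 68.52479553222656) ang 68.88843405217497 len 0.053737003022318375 mid [ 0.5699 -0.083 ]
depth: mean [ 0.5726 -0.0841  0.1784] z pct [0.1603 0.1697 0.1789 0.187  0.1895]
```

Call:
arm_command:
  series:
    - {"dp":[0.5,0,0],"angular":[0,0,0],"jaw":45}
    - {"dp":[1,0,0],"angular":[0,0,0],"jaw":45}
    - {"dp":[1.5,0,0],"angular":[0,0,0],"jaw":45}
    - {"dp":[2,0,0],"angular":[0,0,0],"jaw":45}
    - {"dp":[2,0,0],"angular":[0,0,0],"jaw":45}
  squeeze: 18

```text
time_s: 14.7
tool_pos: [0.5753, -0.0872, 0.1798]
orientation: [0.175, 0.985, -0.007, -0.005]
ft_force: [-6.1, -3.3, 4.1]
gripper_width: 0.055
```

```bash
python3 s.py w15;python3 - <<'E'
from h import *
c=pickle.load(open(f'pics/w15.pkl','rb')); nut(c,(225,340,235,300),.185)
E
```

```text
t 14.7 pos [ 0.5753 -0.0872  0.1798] q [ 0.1747  0.9846 -0.0075 -0.0049] jawdir deg 69.9 q7 [ 0.684  0.551 -0.804  1.766  0.468  1.038  0.923] F [-6.1 -3.3  4.1] T [-1.    1.38 -0.07] w 0.055
n 2940 px 281.6387755102041 265.6840136054422 plane mean [ 0.5708 -0.0831  0.185 ] rect ((568.8726196289062, -82.2732162475586), (53.73222351074219, 29.345380783081055), 68.58930969238281) ang 69.01218779715856 len 0.053712397800207014 mid [ 0.5708 -0.0831]
depth: mean [ 0.5735 -0.0842  0.1783] z pct [0.1601 0.1696 0.1788 0.187  0.1894]
```

Run:
```python
from h import *
g=lambda t: cv2.cvtColor(pickle.load(open(f'pics/{t}.pkl','rb'))['color'],cv2.COLOR_RGB2GRAY)
a=g('w12')
for t in ['w13','w14','w15']:
    b=g(t)
    for nm,(x0,x1,y0,y1) in dict(lug=(238,304,196,232),handle=(155,290,55,125),lobeL=(228,272,252,292)).items():
        r=cv2.matchTemplate(b[y0-15:y1+15,x0-15:x1+15],a[y0:y1,x0:x1],cv2.TM_CCOEFF_NORMED)
        _,s,_,p=cv2.minMaxLoc(r); print(t,nm,p[0]-15,p[1]-15,round(s,3))
d=pickle.load(open('pics/w15.pkl','rb'))['color'][180:320,200:360,::-1]
cv2.imwrite('pics/w15z.png',cv2.resize(np.clip(d*1.6,0,255).astype(np.uint8),(0,0),fx=4,fy=4,interpolation=cv2.INTER_CUBIC))
```

```text
w13 lug 0 -2 0.934
w13 handle -1 -2 0.949
w13 lobeL 0 0 0.982
w14 lug 0 -3 0.905
w14 handle 0 -4 0.93
w14 lobeL 0 0 0.98
w15 lug -1 -4 0.949
w15 handle -1 -6 0.91
w15 lobeL 0 0 0.978
```

View pics/w15z.png

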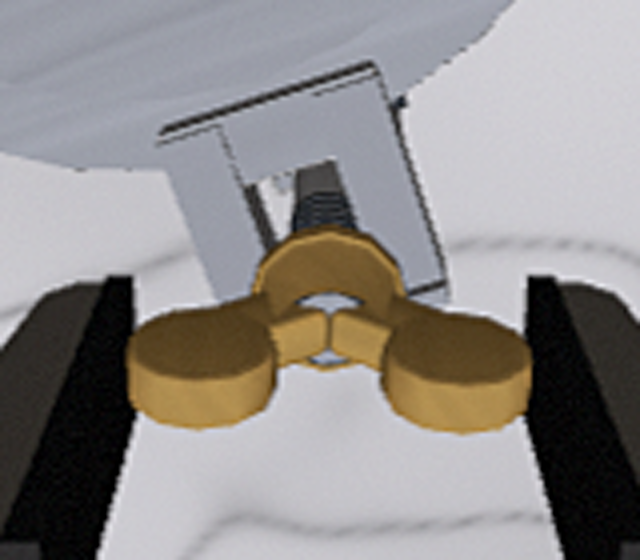

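Call:
arm_command:
  series:
    - {"dp":[1,0,0],"angular":[0,0,0],"jaw":45}
    - {"dp":[2,0,0],"angular":[0,0,0],"jaw":45}
    - {"dp":[3,0,0],"angular":[0,0,0],"jaw":45}
    - {"dp":[4,0,0],"angular":[0,0,0],"jaw":45}
    - {"dp":[5,0,0],"angular":[0,0,0],"jaw":45}
  squeeze: 10

```text
time_s: 15.17
tool_pos: [0.579, -0.0873, 0.1794]
orientation: [0.175, 0.985, -0.008, -0.006]
ft_force: [-5.6, -3.5, 3.5]
gripper_width: 0.0552
```

```bash
python3 s.py w16;python3 - <<'E'
from h import *
c=pickle.load(open(f'pics/w16.pkl','rb')); nut(c,(225,340,235,300),.185)
E
```

```text
t 15.17 pos [ 0.579  -0.0873  0.1794] q [ 0.1748  0.9846 -0.008  -0.0064] jawdir deg 69.9 q7 [ 0.678  0.558 -0.801  1.755  0.471  1.045  0.921] F [-5.6 -3.5  3.5] T [-1.06  1.35 -0.04] w 0.0552
n 3010 px 281.4066445182724 265.02724252491697 plane mean [ 0.574  -0.0832  0.185 ] rect ((571.9677124023438, -82.4022216796875), (53.648231506347656, 29.4787654876709), 69.45877838134766) ang 69.41464789048308 len 0.053648013181060855 mid [ 0.574  -0.0832]
depth: mean [ 0.577  -0.0844  0.1775] z pct [0.1601 0.1696 0.1785 0.1866 0.1893]
```

View pics/w16.png

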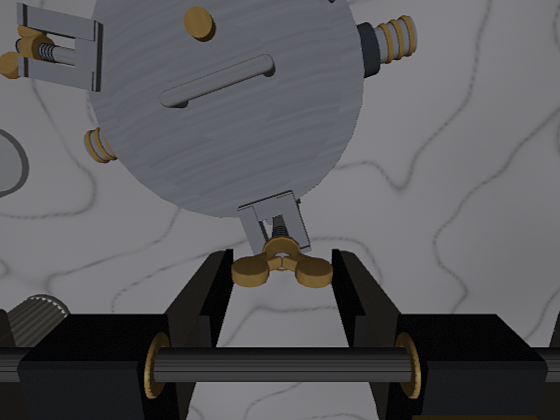

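Call:
arm_command:
  series:
    - {"dp":[0,0,0],"angular":[0,0,0],"jaw":62}
    - {"dp":[0,0,0],"angular":[0,0,0],"jaw":72}
    - {"dp":[0,0,5],"angular":[0,0,0],"jaw":78}
    - {"dp":[0,0,30],"angular":[0,0,0],"jaw":78}
    - {"dp":[-10,0,45],"angular":[0,0,0.1],"jaw":60}

```text
time_s: 15.63
tool_pos: [0.5712, -0.0861, 0.2261]
orientation: [0.125, 0.992, -0.007, -0.004]
ft_force: [0.3, -1.0, 0.6]
gripper_width: 0.0729
```

Call:
arm_command:
  series:
    - {"dp":[-15,0,0],"angular":[0,0,0.1],"jaw":40}
    - {"dp":[-30,0,0],"angular":[0,0,0.2],"jaw":20}
    - {"dp":[-30,0,0],"angular":[0,0,0.23],"jaw":0}
    - {"dp":[-30,0,0],"angular":[0,0,0.23],"jaw":0}
    - {"dp":[-30,0,0],"angular":[0,0,0.23],"jaw":0}

```text
time_s: 16.05
tool_pos: [0.5418, -0.0857, 0.2265]
orientation: [0.01, 1.0, -0.007, -0.003]
ft_force: [-0.2, 0.3, 0.1]
gripper_width: 0.0402
```

```bash
python3 s.py w17
```

```text
t 16.05 pos [ 0.5418 -0.0857  0.2265] q [ 0.0104  0.9999 -0.0072 -0.0028] jawdir deg 88.8 q7 [ 0.812  0.47  -0.936  1.803  0.438  1.095  1.267] F [-0.2  0.3  0.1] T [ 0.01 -0.17  0.03] w 0.0402
```

View pics/w17.png

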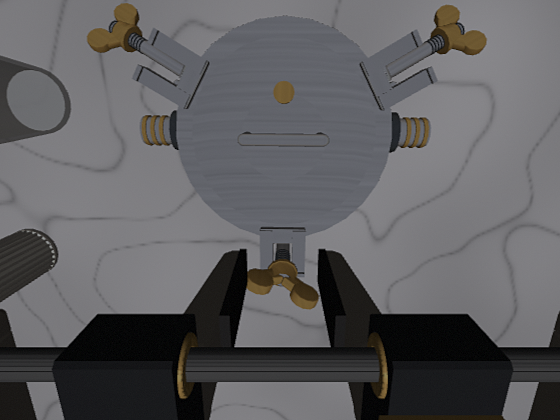

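Call:
arm_command:
  series:
    - {"dp":[-2,0,0],"angular":[0,0,0],"jaw":0}
    - {"dp":[-2,0,-5],"angular":[0,0,0],"jaw":0}
    - {"dp":[-2,0,-15],"angular":[0,0,0],"jaw":0}
    - {"dp":[-2,0,-30],"angular":[0,0,0],"jaw":0}
    - {"dp":[-2,0,-42],"angular":[0,0,0],"jaw":0}

```text
time_s: 16.52
tool_pos: [0.5395, -0.0857, 0.1827]
orientation: [0.011, 1.0, -0.007, -0.003]
ft_force: [-0.3, 0.1, -0.4]
gripper_width: 0.0029
```

```bash
python3 s.py w18
```

```text
t 16.52 pos [ 0.5395 -0.0857  0.1827] q [ 0.0105  0.9999 -0.0071 -0.0034] jawdir deg 88.8 q7 [ 0.782  0.517 -0.9    1.85   0.489  1.018  1.225] F [-0.3  0.1 -0.4] T [ 0.04 -0.17 -0.05] w 0.0029
```

View pics/w18.png

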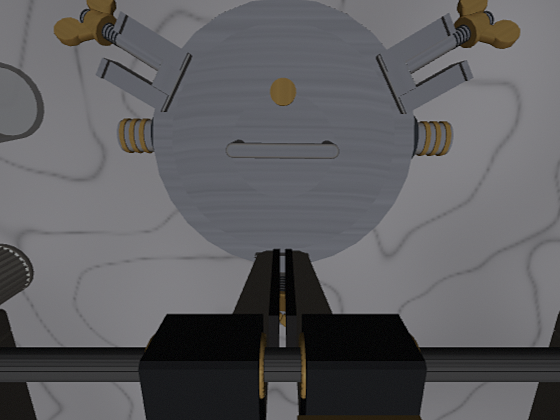

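Call:
arm_command:
  series:
    - {"dp":[10,0,0],"angular":[0,0,0],"jaw":0}
    - {"dp":[18,0,0],"angular":[0,0,0],"jaw":0}
    - {"dp":[26,-0.4,-1],"angular":[0,0,0],"jaw":0}
    - {"dp":[34,-0.6,-2],"angular":[0,0,0],"jaw":0}
    - {"dp":[42,-0.8,-3],"angular":[0,0,0],"jaw":0}

```text
time_s: 16.98
tool_pos: [0.5809, -0.0864, 0.1779]
orientation: [0.011, 1.0, -0.007, -0.005]
ft_force: [-1.6, 0.4, -0.4]
gripper_width: 0.0001
```

```bash
python3 s.py
```

```text
t 16.98 pos [ 0.5809 -0.0864  0.1779] q [ 0.0105  0.9999 -0.0067 -0.0054] jawdir deg 88.8 q7 [ 0.718  0.587 -0.867  1.753  0.521  1.058  1.212] F [-1.6  0.4 -0.4] T [ 0.13  0.17 -0.  ] w 0.0001
```

Call:
arm_command:
  series:
    - {"dp":[9,-0.2,-1],"angular":[0,0,0],"jaw":0}
    - {"dp":[18,-0.4,-4],"angular":[0,0,0],"jaw":0}
    - {"dp":[26,-0.6,-8],"angular":[0,0,0],"jaw":0}
    - {"dp":[34,-0.8,-12],"angular":[0,0,0],"jaw":0}
    - {"dp":[41,-1,-17],"angular":[0,0,0],"jaw":0}

```text
time_s: 17.4
tool_pos: [0.6229, -0.0873, 0.1604]
orientation: [0.01, 1.0, -0.007, -0.005]
ft_force: [-1.0, 0.2, -0.1]
gripper_width: 0.0004
```

```bash
python3 s.py; python3 -c "
from h import *
c=shot('side','side3'); im=c['color'][140:230,200:330,::-1]
cv2.imwrite('pics/side3z.png',cv2.resize(np.clip(im*1.8,0,255).astype(np.uint8),(780,540),interpolation=cv2.INTER_CUBIC))"
```

```text
t 17.4 pos [ 0.6229 -0.0873  0.1604] q [ 0.0105  0.9999 -0.0065 -0.0053] jawdir deg 88.8 q7 [ 0.653  0.667 -0.829  1.663  0.56   1.075  1.199] F [-1.   0.2 -0.1] T [ 0.2   0.14 -0.05] w 0.0004
```

View pics/side3z.png

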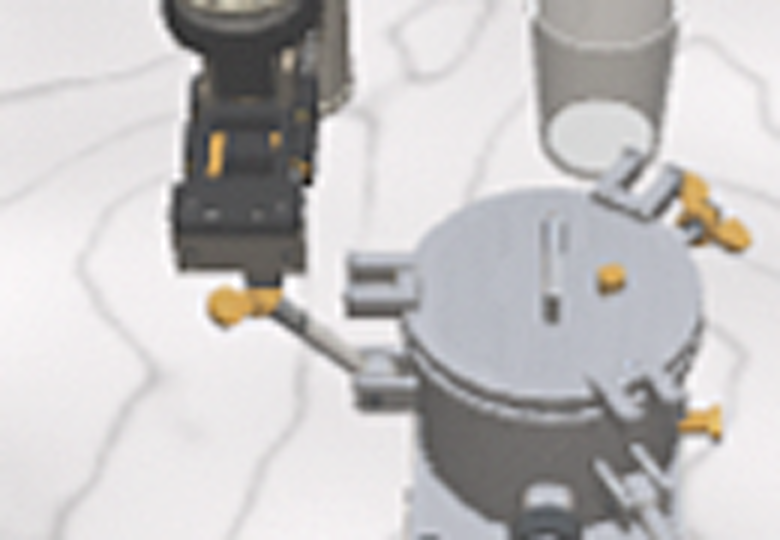

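Call:
arm_command:
  series:
    - {"dp":[7,0,-5],"angular":[0,0,0],"jaw":0}
    - {"dp":[13,0,-11],"angular":[0,0,0],"jaw":0}
    - {"dp":[18,0,-17],"angular":[0,0,0],"jaw":0}
    - {"dp":[22,0,-24],"angular":[0,0,0],"jaw":0}
    - {"dp":[26,0,-31],"angular":[0,0,0],"jaw":0}

```text
time_s: 17.87
tool_pos: [0.65, -0.0875, 0.1277]
orientation: [0.011, 1.0, -0.006, -0.005]
ft_force: [-0.7, -0.1, 0.3]
gripper_width: 0.0003
```

Call:
arm_command:
  series:
    - {"dp":[3,0,-7],"angular":[0,0,0],"jaw":0}
    - {"dp":[6,0,-14],"angular":[0,0,0],"jaw":0}
    - {"dp":[9,0,-21],"angular":[0,0,0],"jaw":0}
    - {"dp":[11,0,-28],"angular":[0,0,0],"jaw":0}
    - {"dp":[12,0,-34],"angular":[0,0,0],"jaw":0}

```text
time_s: 18.28
tool_pos: [0.6621, -0.0876, 0.0927]
orientation: [0.011, 1.0, -0.006, -0.005]
ft_force: [-0.8, 0.1, -0.4]
gripper_width: 0.0006
```

```bash
python3 s.py; python3 -c "
from h import *
c=shot('side','side4'); im=c['color'][140:230,200:330,::-1]
cv2.imwrite('pics/side4z.png',cv2.resize(np.clip(im*1.8,0,255).astype(np.uint8),(780,540),interpolation=cv2.INTER_CUBIC))"
```

```text
t 18.28 pos [ 0.6621 -0.0876  0.0927] q [ 0.0106  0.9999 -0.0064 -0.0053] jawdir deg 88.8 q7 [ 0.578  0.795 -0.761  1.601  0.633  1.018  1.165] F [-0.8  0.1 -0.4] T [-0.02 -0.02 -0.02] w 0.0006
```

View pics/side4z.png

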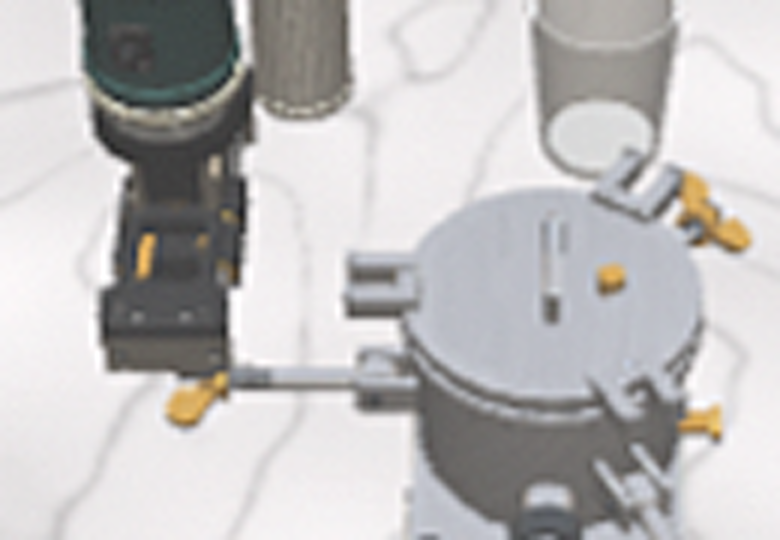

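Call:
arm_command:
  series:
    - {"dp":[0,0,-4],"angular":[0,0,0],"jaw":0}
    - {"dp":[0,0,-8],"angular":[0,0,0],"jaw":0}
    - {"dp":[0,0,-12],"angular":[0,0,0],"jaw":0}
    - {"dp":[0,0,-15],"angular":[0,0,0],"jaw":0}
    - {"dp":[0,0,-18],"angular":[0,0,0],"jaw":0}

```text
time_s: 18.75
tool_pos: [0.6616, -0.0876, 0.0739]
orientation: [0.011, 1.0, -0.006, -0.006]
ft_force: [-2.8, 0.2, 15.0]
gripper_width: 0.0004
```

```bash
python3 s.py
```

```text
t 18.75 pos [ 0.6616 -0.0876  0.0739] q [ 0.0106  0.9999 -0.0063 -0.0059] jawdir deg 88.8 q7 [ 0.57   0.816 -0.747  1.61   0.649  0.992  1.153] F [-2.8  0.2 15. ] T [-0.04  0.72 -0.01] w 0.0004
```

Call:
arm_command:
  series:
    - {"dp":[0,0,8],"angular":[0,0,0],"jaw":0}
    - {"dp":[0,0,30],"angular":[0,0,0],"jaw":0}
    - {"dp":[0,0,70],"angular":[0,0,0],"jaw":0}
    - {"dp":[0,0,110],"angular":[0,0,0],"jaw":0}
    - {"dp":[0,0,150],"angular":[0,0,0],"jaw":0}

```text
time_s: 19.17
tool_pos: [0.6611, -0.0874, 0.2256]
orientation: [0.01, 1.0, -0.006, -0.006]
ft_force: [0.9, -1.4, 0.1]
gripper_width: 0.0004
```

Call:
arm_command:
  series:
    - {"dp":[0,0,35],"angular":[0,0,0],"jaw":0}
    - {"dp":[-10,0,60],"angular":[0,0,0],"jaw":0}
    - {"dp":[-40,0,60],"angular":[0,0,0],"jaw":0}
    - {"dp":[-70,0,60],"angular":[0,0,0],"jaw":0}
    - {"dp":[-80,0,60],"angular":[0,0,0],"jaw":0}

```text
time_s: 19.58
tool_pos: [0.5781, -0.0871, 0.2863]
orientation: [0.01, 1.0, -0.007, -0.007]
ft_force: [0.5, 0.0, 0.9]
gripper_width: 0.0002
```

```bash
python3 s.py w20
python3 - <<'E'
from h import *
L=[]
for n,(x0,x1,y0,y1) in {'scene':(180,360,140,245),'side':(200,330,140,250)}.items():
    c=shot(n,n+'5'); im=c['color'][y0:y1,x0:x1,::-1]
    L.append(cv2.resize(np.clip(im*1.8,0,255).astype(np.uint8),(390,330),interpolation=cv2.INTER_CUBIC))
    P=cloud(c); hsv=cv2.cvtColor(c['color'],cv2.COLOR_RGB2HSV)
    m=(hsv[...,0]>8)&(hsv[...,0]<28)&(hsv[...,1]>90)&(hsv[...,2]>30)&(P[...,0]>.62)&(P[...,0]<.72)&(abs(P[...,1]+.085)<.05)&(P[...,2]<.12)
    print(n,m.sum(),P[m].mean(0).round(4),P[m].min(0).round(4),P[m].max(0).round(4))
    # hanging others for z reference
    m=(hsv[...,0]>8)&(hsv[...,0]<28)&(hsv[...,1]>90)&(hsv[...,2]>30)&(P[...,0]>.36)&(P[...,0]<.42)&(abs(P[...,1]-.07)<.05)&(P[...,2]>.03)&(P[...,2]<.12); print('ref',m.sum(),P[m].mean(0).round(4),P[m].min(0).round(4),P[m].max(0).round(4))
    o=pickle.load(open(f'pics/{n}0.pkl','rb')); Q=cloud(o)
    for nm,(x0,x1,y0,y1) in dict(beaker=(.38,.55,-.36,-.25),cart=(.55,.7,-.43,-.33),bottle=(.4,.55,.33,.46),tub=(.55,.75,.3,.5)).items():
        for R in (Q,P):
            k=(R[...,2]>.05)&(R[...,2]<.125)&(R[...,0]>x0)&(R[...,0]<x1)&(R[...,1]>y0)&(R[...,1]<y1); print(n,nm,k.sum(),R[k].mean(0).round(3) if k.any() else None)
cv2.imwrite('pics/fin.png',np.hstack(L))
E
```

```text
t 19.58 pos [ 0.5781 -0.0871  0.2863] q [ 0.0101  0.9999 -0.0072 -0.0068] jawdir deg 88.8 q7 [ 0.771  0.475 -0.932  1.644  0.412  1.244  1.301] F [0.5 0.  0.9] T [ 0.06 -0.24 -0.02] w 0.0002
scene 105 [ 0.6633 -0.0865  0.0581] [ 0.6479 -0.131  -0.0019] [ 0.6762 -0.0623  0.0708]
ref 55 [0.4026 0.0755 0.0672] [0.3771 0.0607 0.0454] [0.4145 0.0935 0.0749]
scene beaker 315 [ 0.453 -0.33   0.083]
scene beaker 317 [ 0.452 -0.33   0.083]
scene cart 412 [ 0.628 -0.394  0.095]
scene cart 407 [ 0.628 -0.394  0.095]
scene bottle 797 [0.482 0.381 0.093]
scene bottle 795 [0.482 0.381 0.093]
scene tub 1248 [0.659 0.406 0.078]
scene tub 1246 [0.659 0.406 0.078]
side 82 [ 0.6593 -0.0853  0.0604] [ 0.6446 -0.1169  0.0022] [ 0.6749 -0.0613  0.0737]
ref 80 [0.3938 0.0733 0.0651] [0.3681 0.0532 0.0412] [0.4106 0.0966 0.0799]
side beaker 317 [ 0.442 -0.327  0.083]
side beaker 315 [ 0.442 -0.327  0.084]
side cart 365 [ 0.622 -0.394  0.096]
side cart 21 [ 0.649 -0.404  0.117]
side bottle 603 [0.465 0.388 0.095]
side bottle 598 [0.466 0.388 0.095]
side tub 866 [0.649 0.408 0.078]
side tub 870 [0.649 0.408 0.078]
```

View pics/fin.png

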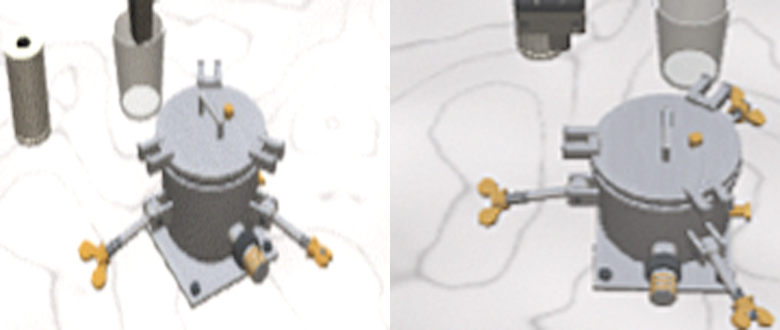

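View pics/w20.png

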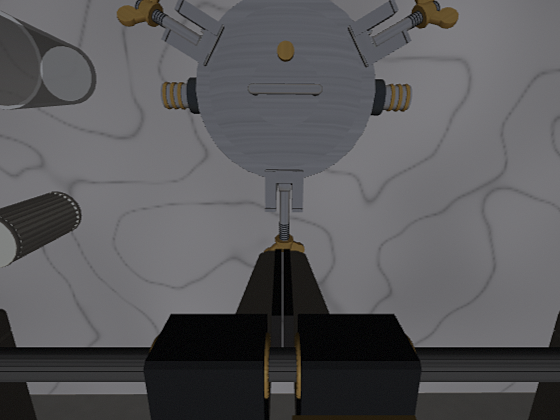

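```bash
python3 -c "
from workcell import env
print(env.job_done())"
```

```text
the job is handed in; nothing more can be done
None
```

The last swing bolt is free, swung right out and hanging on its stop like the other two. I handed the job in at about 19.6 s.

- **Loosening:** I turned the wing nut anticlockwise about 237° in all (0.66 turn), in two grips.
- **Outward tries:** I tried the bolt at about 161°, 190° (three times) and 213°, and it was held by the lip each time at 5–8 N. At about 237° it moved outward steadily with no rise in force.
- **Swinging down:** I let go of the nut and pushed the bolt out and down with closed fingers at 1–2 N until it met its stop. It pressed back with about 15 N there, and I backed off.
- **Last checks:** The nut sits at about x 0.66, z 0.06 m, against a predicted z of 0.057 m for the hanging position. The beaker, bottle and tub have not moved in either view. The cartridge has not moved in the scene view; in the side view the arm hid it. The arm is about 0.2 m clear and touching nothing.
- **Disagreements:**
  - The bolt's y position came out about 3 mm different by camera (-0.084) and by arm (-0.087).
  - The first tries with the stronger grip were hard to read because of friction in the grip. I repeated the 190° try with a lighter grip, and at 237° confirmed from the pictures that the nut was moving relative to the lug.

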